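# Discard a used cassette through a spring flap

## Task

Throw away the used sample cassette, the flat rectangular box on the ledge of the discard bin: push the bin's spring flap open with one finger and, while that finger keeps it open, push the cassette along the ledge and over the edge into the bin with the other finger; do not push the flap with the cassette itself. Then draw the fingers out so that the flap swings shut. Only push, never pick the cassette up or lift it, and leave the jar, the cup and everything else where they stand.

Things in the scene. Friction and masses are not known exactly. Their poses are not given: they have to be found in the camera images.
- bin: White bench-top discard bin, fixed, 220 mm wide (y). Origin at bench height below the inner edge of its loading ledge. x points from the ledge (robot's side) to the flap. Flat steel ledge: x -140 to 0 mm, 130 mm above the bench. Beyond x = 0 the mouth (to x = 120 mm, 204 mm wide between 8 mm sides) drops 122 mm to the floor. Highest part: hinge bar at the far side, 184 mm up.
- ledge_edge (a point): Middle of the ledge's inner edge (bin x = 0), at the height of the ledge's top, 130 mm above the bench; axes as the bin's.
- flap (a joint): Spring flap over the bin's mouth: 0 shut, up to 1.05 rad open (inward and down). A fingertip just above the ledge's height pushing it in the bin's +x opens it 0.25 rad when the tip's front reaches about x = 50 mm, 0.45 at 67 mm, 0.75 at 83 mm. When let go it springs shut: about 0.1 Nm when shut, 0.15 Nm at 0.8 rad (1.5 to 5 N at the fingertip).
- flap_edge (a point): Middle of the free edge of the flap, a plain aluminium sheet 196 mm wide, 106 mm from hinge to free edge, 4 mm thick. Shut, it slopes 24 degrees down towards the ledge, this edge at bin x = 3 mm and about 2 mm above the ledge's height; opening, the edge swings down and away.
- flap_hinge (a point): Middle of the flap's hinge line, which runs along the bin's y at x = 100 mm, 175 mm above the bench, on the far side of the mouth.
- cassette_center (a point): Centre of the used sample cassette: flat rectangular grey plastic box, 36 mm (its x) x 50 mm (its y) x 22 mm high, about 45 g, loose and flat on the ledge, centre 11 mm above it and 58 to 72 mm before its edge, x axis within 0.15 rad of the bin's. It stands at one of three places about 65 mm apart side by side; the jar and the cup stand at the other two.
- cream_jar: small round lidded glass jar, 34 mm across, 45 mm tall, standing on the ledge; origin at the centre of its underside. Leave alone
- dish: small round open ceramic cup, 38 mm across, 35 mm tall, standing on the ledge; origin at the centre of its underside. Leave alone
- reagent_bottle: amber bottle on the bench, 64 mm across, 130 mm tall; origin at the centre of its underside. Leave alone
- beaker: open glass beaker on the bench, 72 mm across, 90 mm tall; origin at the centre of its underside. Leave alone
- flask: conical flask on the bench, 76 mm across the foot, 125 mm tall; origin at the centre of its underside. Leave alone
- tube_rack: white rack of capped tubes on the bench, 60 x 130 mm, 95 mm tall; origin at the centre of its underside. Leave alone
- spatula: lab spatula 160 mm long lying flat on the bench near the robot. Leave alone

How it is judged:
By the outcome, as a careful person would: the job done as asked, in the order asked, and still so for the second after the job is handed in, with the robot touching nothing.
It also fails if it takes over 32 s, if anything falls off the work surface, if the arm or the gripper's body presses on something with over 40 N, if the wrist force passes 120 N, or if a joint passes its speed limit or range.

## Robot

A 7-joint arm with a two-finger parallel gripper is mounted at the origin on the work surface. World frame = base frame: x ahead of the robot, y to its left, z up, the work surface at z = 0. Lengths are in mm, angles in rad, forces in N, time in s.
With the tool pointing down it reaches from about 400 to 850 mm from the base axis. Payload 10.4 kg.
Tool frame: the origin (TCP) lies at the very end of the fingers, on their centre line; the grasp point (between the pads) lies 19 mm behind it; x points along the fingers, y is the direction in which the jaws open and shut, and the axes are right-handed (so a half turn about x gives the same grasp; the last joint's range is limited). The gripper opens to 87 mm and grips with 3 to 60 N. Pads are 19 mm wide; open, the fingers measure 117 mm over their backs; the gripper's body (75 mm by 190 mm) begins 51 mm behind the grasp point.
Start: joints at [-1.364, 0.332, -0.065, 1.46, 0.022, 1.35, -0.088], TCP at [142.349, 608.596, 222.576] pointing down, gripper open.
Joint ranges: [-2.6, 2.6], [-0.5, 2.12], [-1.47, 1.34], [0.16, 2.42], [-1.27, 4.41], [0.06, 2.06], [-2.6, 2.6]. Speed limits (rad/s): [2.22, 2.22, 2.79, 2.79, 3.14, 3.14, 3.14].

## Interface

Orientations are given as a rotation vector (axis times angle).
In Python, from rig import manip gives the robot as it stands.
- The arm moves only by the tool send_rows, never from a script. Its argument "plan" is a list of rows, each an object of numbers: "dx", "dy", "dz": the shift along the world's x, y, z in m; "yaw": the turn about the world's z in rad. In form: [{"dx": .., "dy": .., "dz": .., "yaw": ..}, ...]. A call has 1 to 8 rows; each row shifts and turns the commanded pose from where the row before left it; what a row does not reach is not made up. A row lasts 1/10 s, in which the tool goes at most 50 mm and 8.59 degrees, less where a joint would pass 70% of its speed; a pose out of reach is approached as far as the arm can. A call is refused whole if a number of a shift passes 0.05 or a number of a turn 0.15, either way. A call with a gripper value outside its range is refused whole. "hand" is the opening, from 0 (shut) to 1 (fully open), set as the call begins (left out, the last holds). The fingers move at their own pace and stop on an object; the grip force is fixed at half the most. Time passes only in rows, so rows that do not move let the fingers close. It gives the time, the measured TCP pose, the force and the opening at its end, in the units of the state.
- manip.read_state(): the state, without advancing time (a new reading comes with each control period).
- manip.snapshot(name): name is "scene" or "side" or "wrist"; returns the picture (384x512x3 uint8, red, green, blue); there is no depth.
- manip.camera_params(name): a dict with "fx", "fy", "cx", "cy" (pixels), "eye" and "orientation" of the camera in the world; the wrist camera has in their place "hand_eye" (4x4, takes a point from camera to tool coordinates, whose origin is the TCP and whose axes are the tool frame's). Camera axes: x right, y down, z forward; pixel columns grow to the right and rows downward; lengths in mm; the calibration is good to about 2 mm. A picture is of the moment at which its call begins: read the wrist's pose just before it. camera_params takes no time and is no camera call.
- manip.hand_in(): hands the job in, once; it reports no verdict.
The state is a dict: "clock": time; "joints": joint angles; "qd": joint speeds; "joint_efforts": joint torques, N m; "position": TCP position; "tcp_rot": TCP orientation; "contact_force": force on the tool from outside, world axes, zero at the start; "torque": the same for the moment, N m; "grip_width": opening from 0.0 (shut) to 1.0 (fully open).
Only numpy, scipy, OpenCV 4.12 (cv2) and the standard library are available. Lean on these libraries where they do the work, as an engineer would, in place of code of your own. Each camera call takes 0.05 s, during which the arm holds its last target.

## Working session

There is one attempt and no reset: what is moved stays moved. The work goes in short steps, Python scripts to look and compute and a tool call to move; the robot and the scene stay as the last step left them, time stands still between calls to the robot, and variables do not carry over. Pictures are saved under pics/ and viewed, and the job is handed in when it is done.

Besides the shell and the picture viewer there is one more tool, called after "Request:" by a JSON object that holds its "name" and its "arguments", one argument or row to a line. send_rows: Moves the arm, as the interface text tells. Its arguments: {"type":"object","properties":{"plan":{"type":"array"},"hand":{"type":"number"}},"required":["plan"]}

```bash
mkdir -p pics; ls
python3 - <<'E'
from rig import manip
import cv2
s=manip.read_state(); print(s)
for n in ["scene","side","wrist"]:
    p=manip.camera_params(n); print(n,p)
    im=manip.snapshot(n); cv2.imwrite(f"pics/{n}0.png",im[:,:,::-1])
E
```

```text
pics
{'clock': 0.0, 'joints': array([-1.36357234,  0.33293285, -0.06470474,  1.46092224,  0.02160131,
        1.34990441, -0.08854559]), 'qd': array([ 0.00019265,  0.00142174,  0.00051034, -0.00105505, -0.00091762,
       -0.00116805, -0.00021495]), 'joint_efforts': array([-6.93626826e-04, -6.23249602e+01,  2.42443214e-02, -3.89903140e+01,
       -6.14247657e-02,  3.96761997e-02,  1.32667069e-04]), 'position': array([142.29469626, 608.19237038, 221.72498318]), 'tcp_rot': array([ 0.1792952 ,  1.56335604, -0.18160478]), 'contact_force': array([0.01360033, 0.14529788, 1.00399183]), 'torque': array([-0.04391052, -0.02273921, -0.04373546]), 'grip_width': 1.002112090969285}
scene {'fx': 491.76146000987626, 'fy': 491.76146000987626, 'cx': 256.194999497163, 'cy': 190.05695125364082, 'eye': array([1518.4079953 , -679.60651861,  912.79857282]), 'orientation': array([-1.96983918, -1.00167804,  0.57058087])}
side {'fx': 406.8038665882787, 'fy': 406.8038665882787, 'cx': 252.4531138335064, 'cy': 193.51228882451164, 'eye': array([ 222.18570935, -845.29497972,  820.26698479]), 'orientation': array([-2.2110483 ,  0.33986431, -0.18984774])}
wrist {'fx': 278.20119331796946, 'fy': 278.20119331796946, 'cx': 255.44509743579357, 'cy': 188.41336939477128, 'hand_eye': array([[ 1.41022827e-03, -2.98517984e-01,  9.54402968e-01,
        -1.61540526e+02],
       [ 9.99998956e-01,  7.20471349e-04, -1.25225212e-03,
        -3.89514843e-01],
       [-3.13800214e-04,  9.54403738e-01,  2.98518688e-01,
        -8.21365729e+01],
       [ 0.00000000e+00,  0.00000000e+00,  0.00000000e+00,
         1.00000000e+00]])}
```

View pics/scene0.png

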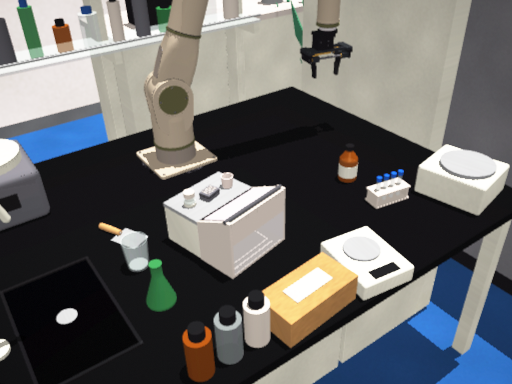

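View pics/side0.png

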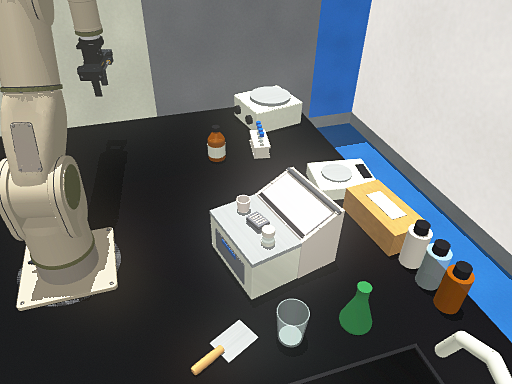

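View pics/wrist0.png

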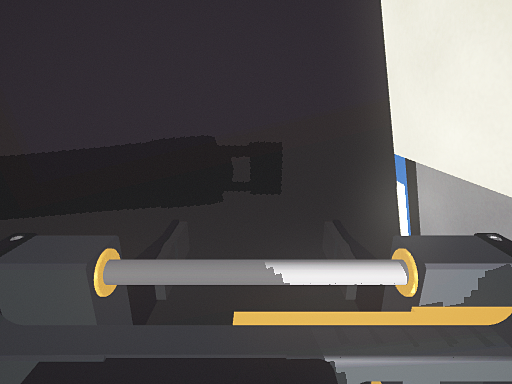

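Run:
```python
import cv2
a=cv2.imread("pics/scene0.png")[165:275,155:295]; cv2.imwrite("pics/scene0c.png",cv2.resize(a,None,fx=5.4,fy=5.4,interpolation=cv2.INTER_CUBIC))
a=cv2.imread("pics/side0.png")[160:300,200:350]; cv2.imwrite("pics/side0c.png",cv2.resize(a,None,fx=4,fy=4,interpolation=cv2.INTER_CUBIC))
```

```text
(no output)
```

View pics/scene0c.png

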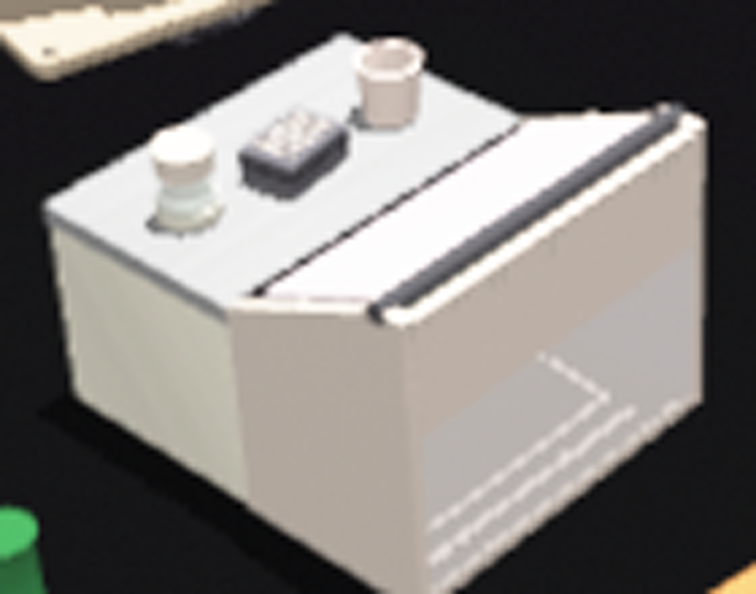

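View pics/side0c.png

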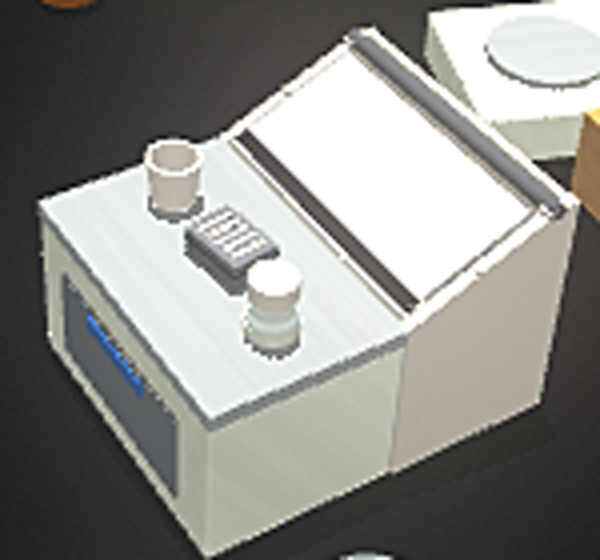

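```bash
cat > h.py <<'E'
import numpy as np
from scipy.spatial.transform import Rotation as R
from scipy.optimize import least_squares
from rig import manip
def cam(n):
    p=manip.camera_params(n); return p,R.from_rotvec(p["orientation"]).as_matrix(),np.array(p["eye"])
def ray(n,uv,z):
    p,M,e=cam(n); d=M@np.array([(uv[0]-p["cx"])/p["fx"],(uv[1]-p["cy"])/p["fy"],1]); return e+d*(z-e[2])/d[2]
def proj(n,X):
    p,M,e=cam(n); c=M.T@(np.array(X)-e); return np.array([p["fx"]*c[0]/c[2]+p["cx"],p["fy"]*c[1]/c[2]+p["cy"]])
def sc(u,v): return (155+(u+.5)/5.4-.5,165+(v+.5)/5.4-.5)
def sd(u,v): return (200+(u+.5)/4-.5,160+(v+.5)/4-.5)
def tf(p,b): c,s=np.cos(p[2]),np.sin(p[2]); return np.array([p[0]+c*b[0]-s*b[1],p[1]+s*b[0]+c*b[1],b[2]])
E
python3 - <<'E'
from h import *
for n,pts in [("scene",[sc(45,207),sc(343,36),sc(232,310),sc(522,120)]),("side",[sd(210,418),sd(40,203),sd(405,320),sd(228,138)])]:
    for p in pts: print(n,ray(n,p,130).round(1))
obs=[("scene",sc(45,207),(-140,-110,130)),("scene",sc(343,36),(-140,110,130)),("side",sd(210,418),(-140,-110,130)),("side",sd(40,203),(-140,110,130)),
("scene",sc(232,310),(0,-110,130)),("scene",sc(522,120),(0,110,130)),("side",sd(405,320),(0,-110,130)),("side",sd(228,138),(0,110,130))]
f=lambda p:np.concatenate([proj(n,tf(p,b))-u for n,u,b in obs])
r=least_squares(f,[600,0,0],loss="soft_l1"); print("bin",r.x,r.fun.reshape(-1,2).round(1))
B=r.x
def inv(w): c,s=np.cos(B[2]),np.sin(B[2]); d=w[:2]-B[:2]; return np.array([c*d[0]+s*d[1],-s*d[0]+c*d[1]]).round(1)
for nm,n,u,z in [("jar","scene",sc(183,140),175),("jar","side",sd(274,270),175),("cup","scene",sc(390,52),165),("cup","side",sd(174,152),165)]:
    w=ray(n,u,z); print(nm,w.round(1),inv(w))
for n,pts in [("scene",[sc(240,155),sc(295,108),sc(348,142),sc(292,177)]),("side",[sd(185,236),sd(222,205),sd(280,240),sd(240,270)])]:
    q=[ray(n,p,152) for p in pts]; print(n,[inv(w) for w in q],inv(sum(q)/4))
E
```

```text
scene [ 431.4 -253.2  130. ]
scene [379.6 -39.4 130. ]
scene [ 568.2 -219.5  130. ]
scene [514.3  -8.6 130. ]
side [ 426.7 -249.8  130. ]
side [378.  -38.4 130. ]
side [ 564.  -209.2  130. ]
side [518.   -7.9 130. ]
bin [ 5.39403887e+02 -1.12322987e+02  2.29921197e-01] [[ 0.1 -0.8]
 [ 0.4 -0.5]
 [ 0.8  0.3]
 [-0.1 -0.3]
 [-0.7 -0.7]
 [ 0.9 -0.4]
 [ 1.9  2.8]
 [-1.6 -0.3]]
jar [ 482.5 -194.6  175. ] [-74.2 -67.1]
jar [ 484.8 -189.7  175. ] [-70.8 -62.9]
cup [460.4 -56.7 165. ] [-64.2  72.2]
cup [464.8 -54.4 165. ] [-59.4  73.4]
scene [array([-68.6, -35.7]), array([-79. ,  13.9]), array([-33.8,   8.6]), array([-32.9, -32.7])] [-53.6 -11.5]
side [array([-87.4,  11.6]), array([-51.9,  25.5]), array([-38.3, -21.1]), array([-74.3, -31.9])] [-63.  -4.]
```

Run:
```python
from h import *
s=manip.read_state(); M=R.from_rotvec(s["tcp_rot"]).as_matrix(); print(M.round(3))
H=np.array(manip.camera_params("wrist")["hand_eye"]); Hi=np.linalg.inv(H)
p=manip.camera_params("wrist")
for P in [(0,0,0),(0,44,0),(0,-44,0),(100,0,0),(100,0,-60),(100,0,-120)]:
    c=Hi@np.array([*P,1]); print(P,p["fx"]*c[0]/c[2]+p["cx"],p["fy"]*c[1]/c[2]+p["cy"])
print(s["clock"])
```

```text
[[-0.     0.228  0.974]
 [-0.001  0.974 -0.228]
 [-1.    -0.001  0.   ]]
(0, 0, 0) 256.3661906563065 235.38225491391827
(0, 44, 0) 324.8894224460722 235.44614344598585
(0, -44, 0) 187.88519789774182 235.3184057639643
(100, 0, 0) 256.18862506289616 188.7352438911256
(100, 0, -60) 256.2610783981601 126.58148733201992
(100, 0, -120) 256.34442268186564 55.08498132364201
0.15
```

Request:
{"name": "send_rows", "arguments": {
  "plan": [
    {"dx": 0.04, "dy": -0.028, "dz": 0.006, "yaw": -0.08},
    {"dx": 0.04, "dy": -0.028, "dz": 0.006, "yaw": -0.08},
    {"dx": 0.04, "dy": -0.028, "dz": 0.006, "yaw": -0.08},
    {"dx": 0.04, "dy": -0.028, "dz": 0.006, "yaw": -0.08},
    {"dx": 0.04, "dy": -0.028, "dz": 0.006, "yaw": -0.08},
    {"dx": 0.04, "dy": -0.028, "dz": 0.006, "yaw": -0.08},
    {"dx": 0.04, "dy": -0.028, "dz": 0.006, "yaw": -0.08},
    {"dx": 0.04, "dy": -0.028, "dz": 0.006, "yaw": -0.08}
  ],
  "hand": 1
}}

```text
clock: 0.95
position: [463.6, 383.1, 270.8]
tcp_rot: [0.682, 1.461, -0.681]
contact_force: [0.2, 0.5, -0.4]
grip_width: 1.0
```

Request:
{"name": "send_rows", "arguments": {
  "plan": [
    {"dx": 0.0, "dy": -0.045, "dz": 0, "yaw": -0.04},
    {"dx": 0.0, "dy": -0.045, "dz": 0, "yaw": -0.04},
    {"dx": 0.0, "dy": -0.045, "dz": 0, "yaw": -0.04},
    {"dx": 0.0, "dy": -0.045, "dz": 0, "yaw": -0.04},
    {"dx": 0.0, "dy": -0.045, "dz": 0, "yaw": -0.04},
    {"dx": 0.0, "dy": -0.045, "dz": 0, "yaw": -0.04},
    {"dx": 0.0, "dy": -0.045, "dz": 0, "yaw": -0.04},
    {"dx": 0.0, "dy": -0.045, "dz": 0, "yaw": -0.04}
  ]
}}

```text
clock: 1.75
position: [461.9, 22.8, 270.5]
tcp_rot: [0.926, 1.365, -0.925]
contact_force: [0.4, 0.5, 0.9]
grip_width: 1.0
```

Request:
{"name": "send_rows", "arguments": {
  "plan": [
    {"dx": 0.003, "dy": -0.045, "dz": 0, "yaw": -0.05},
    {"dx": 0.003, "dy": -0.045, "dz": 0, "yaw": -0.05},
    {"dx": 0.003, "dy": -0.035, "dz": 0, "yaw": -0.05},
    {"dx": 0.0, "dy": -0.01, "dz": 0, "yaw": 0},
    {"dx": 0, "dy": 0, "dz": 0, "yaw": 0},
    {"dx": 0, "dy": 0, "dz": 0, "yaw": 0}
  ]
}}

```text
clock: 2.35
position: [471.4, -109.0, 270.4]
tcp_rot: [1.036, 1.311, -1.036]
contact_force: [0.3, 0.3, -0.1]
grip_width: 1.004
```

Run:
```python
from h import *
import cv2,json
s=manip.read_state(); print(s["clock"],s["position"],s["tcp_rot"],s["contact_force"],s["grip_width"])
print(R.from_rotvec(s["tcp_rot"]).as_matrix().round(3))
im=manip.snapshot("wrist")[:,:,::-1]; cv2.imwrite("pics/w1.png",im)
cv2.imwrite("pics/w1b.png",cv2.resize(im[:,:],None,fx=1.56,fy=1.56,interpolation=cv2.INTER_CUBIC))
json.dump([list(s["position"]),list(s["tcp_rot"])],open("w1.json","w"))
```

```text
2.35 [ 471.38109006 -109.00947697  270.36701493] [ 1.03609953  1.31097995 -1.03602227] [ 0.3322986   0.31141578 -0.06906567] 1.003533128653594
[[-0.     0.973  0.231]
 [ 0.     0.231 -0.973]
 [-1.    -0.    -0.   ]]
```

View pics/w1b.png

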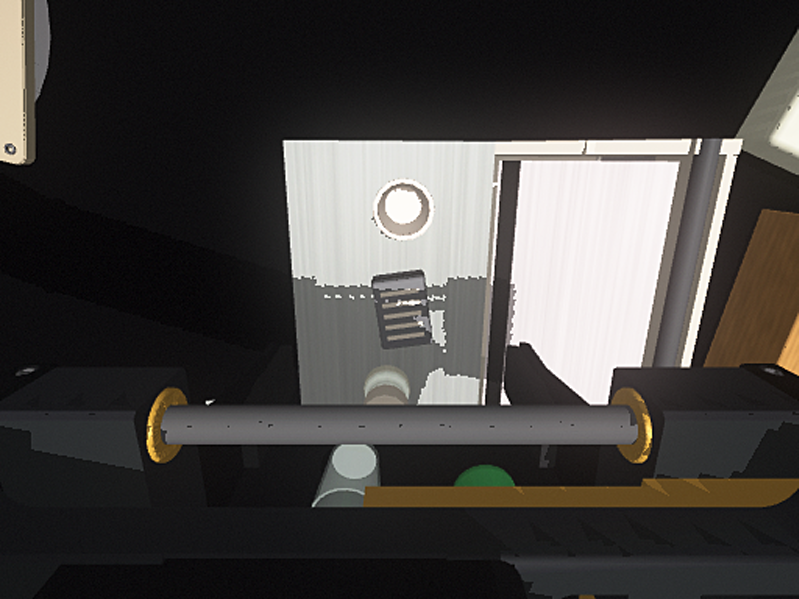

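Run:
```python
import cv2
a=cv2.imread("pics/w1.png")[80:265,175:345]; cv2.imwrite("pics/w1c.png",cv2.resize(a,None,fx=3.2,fy=3.2,interpolation=cv2.INTER_CUBIC))
a=cv2.imread("pics/w1.png")[165:235,225:295]; cv2.imwrite("pics/w1d.png",cv2.resize(a,None,fx=8,fy=8,interpolation=cv2.INTER_CUBIC))
```

```text
(no output)
```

View pics/w1c.png

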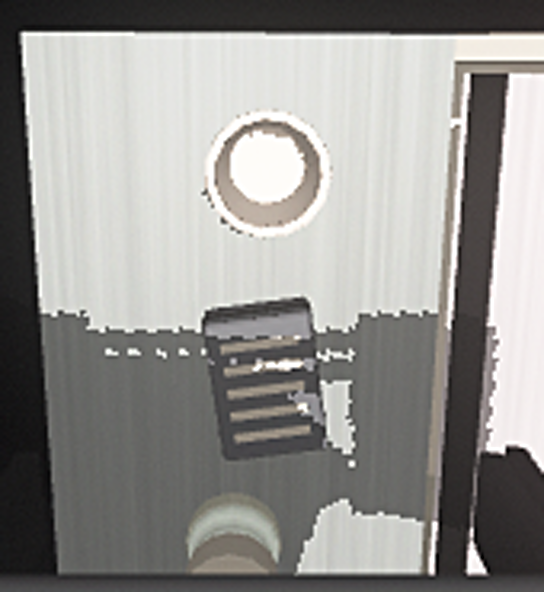

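View pics/w1d.png

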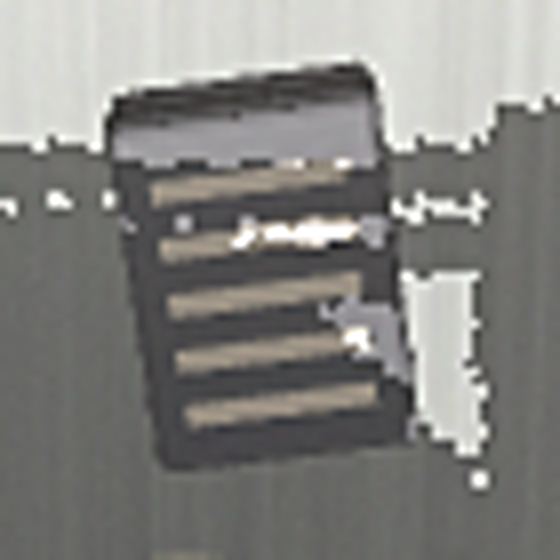

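```bash
cat >> h.py <<'E'
def wray(st,uv,z):
    p=manip.camera_params("wrist"); H=np.array(p["hand_eye"]); M=R.from_rotvec(st[1]).as_matrix()
    e=M@H[:3,3]+np.array(st[0]); d=M@H[:3,:3]@np.array([(uv[0]-p["cx"])/p["fx"],(uv[1]-p["cy"])/p["fy"],1]); return e+d*(z-e[2])/d[2]
def inv(w,B): c,s=np.cos(B[2]),np.sin(B[2]); d=w[:2]-B[:2]; return np.array([c*d[0]+s*d[1],-s*d[0]+c*d[1]]).round(1)
E
python3 - <<'E'
from h import *
import json
st=json.load(open("w1.json"))
c=lambda u,v:(175+(u+.5)/3.2-.5,80+(v+.5)/3.2-.5)
d=lambda u,v:(225+(u+.5)/8-.5,165+(v+.5)/8-.5)
B=[539.4,-112.3,0.230]
for nm,u in [("outer corner",(22,33)),("outer low",(57,572)),("edge hi",(455,33)),("edge hi",(453,100)),("edge lo",(425,572))]:
    w=wray(st,c(*u),130); print(nm,w.round(1),inv(w,B))
print("flapedge",[inv(wray(st,c(*u),132),B) for u in [(470,75),(505,75),(440,570),(468,570)]])
print("cup",inv(wray(st,c(268,173),165),B))
q=[wray(st,d(*u),152) for u in [(115,122),(377,92),(413,440),(162,470)]]
print([inv(w,B) for w in q],inv(sum(q)/4,B),(sum(q)/4).round(1))
for i in range(4): print(np.linalg.norm(q[i]-q[(i+1)%4]).round(1),np.arctan2(*(q[(i+1)%4]-q[i])[1::-1]).round(3))
E
```

```text
outer corner [376.2 -36.2 130. ] [-141.5  111.3]
outer low [ 419.5 -227.4  130. ] [-142.9  -84.7]
edge hi [511.   -4.2 130. ] [ -3.  111.7]
edge hi [516.5 -24.1 130. ] [-2.2 91.1]
edge lo [ 557.6 -194.7  130. ] [ -1.1 -84.4]
flapedge [array([ 2.3, 98.9]), array([13.6, 98.9]), array([  4.2, -82.3]), array([ 14.9, -82.3])]
cup [-63.   71.1]
[array([-82.9,  22.2]), array([-48.8,  26.3]), array([-42.8, -22.8]), array([-77.1, -27.3])] [-62.9  -0.4] [ 478.3 -127.1  152. ]
34.4 0.351
49.4 -1.221
34.6 -2.78
49.8 1.916
```

Request:
{"name": "send_rows", "arguments": {
  "plan": [
    {"dx": 0.003, "dy": -0.009, "dz": -0.01, "yaw": 0},
    {"dx": 0.003, "dy": -0.009, "dz": -0.02, "yaw": 0},
    {"dx": 0, "dy": 0, "dz": -0.03, "yaw": 0},
    {"dx": 0, "dy": 0, "dz": -0.03, "yaw": 0},
    {"dx": 0, "dy": 0, "dz": 0, "yaw": 0},
    {"dx": 0, "dy": 0, "dz": 0, "yaw": 0}
  ]
}}

```text
clock: 3.0
position: [477.3, -128.3, 180.7]
tcp_rot: [1.036, 1.31, -1.038]
contact_force: [0.8, 0.2, 0.4]
grip_width: 1.004
```

Run:
```python
from h import *
import cv2
s=manip.read_state(); print(s["clock"],s["position"],s["tcp_rot"],s["contact_force"])
print(inv(s["position"],[537.5,-112.5,.23]))
a=manip.snapshot("side")[100:300,180:380,::-1]; a=cv2.resize(a,None,fx=3,fy=3,interpolation=cv2.INTER_CUBIC)
cv2.imwrite("pics/s2.png",a)
```

```text
3.0 [ 477.30779262 -128.26642837  180.74447095] [ 1.03619698  1.31040341 -1.03762222] [0.81776448 0.15167221 0.36078625]
[-62.2  -1.6]
```

View pics/s2.png

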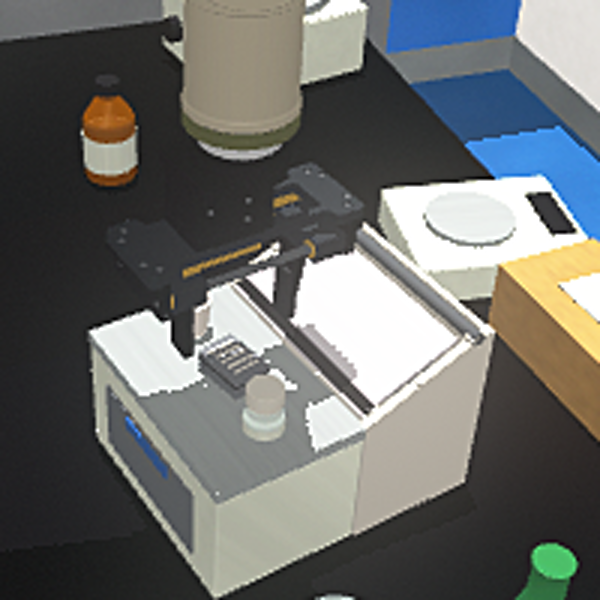

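Request:
{"name": "send_rows", "arguments": {
  "plan": [
    {"dx": 0, "dy": 0, "dz": -0.012, "yaw": 0},
    {"dx": 0, "dy": 0, "dz": -0.012, "yaw": 0},
    {"dx": 0, "dy": 0, "dz": -0.01, "yaw": 0},
    {"dx": 0, "dy": 0, "dz": -0.007, "yaw": 0},
    {"dx": 0, "dy": 0, "dz": -0.003, "yaw": 0},
    {"dx": 0, "dy": 0, "dz": 0, "yaw": 0},
    {"dx": 0, "dy": 0, "dz": 0, "yaw": 0}
  ]
}}

```text
clock: 3.75
position: [477.5, -128.5, 136.8]
tcp_rot: [1.038, 1.309, -1.037]
contact_force: [-0.1, 1.2, 0.4]
grip_width: 1.001
```

Run:
```python
from h import *
import cv2
s=manip.read_state(); print(s["clock"],s["position"],s["contact_force"])
for n,(v,u) in {"side":(150,210),"scene":(130,150)}.items():
    a=manip.snapshot(n)[v:v+140,u:u+140,::-1]; cv2.imwrite(f"pics/{n}3.png",cv2.resize(a,None,fx=4,fy=4,interpolation=cv2.INTER_CUBIC))
a=manip.snapshot("wrist")[:,:,::-1]; cv2.imwrite("pics/w3.png",a)
```

```text
3.75 [ 477.50344621 -128.50131117  136.79478247] [-0.08592898  1.19310966  0.39078545]
```

View pics/side3.png

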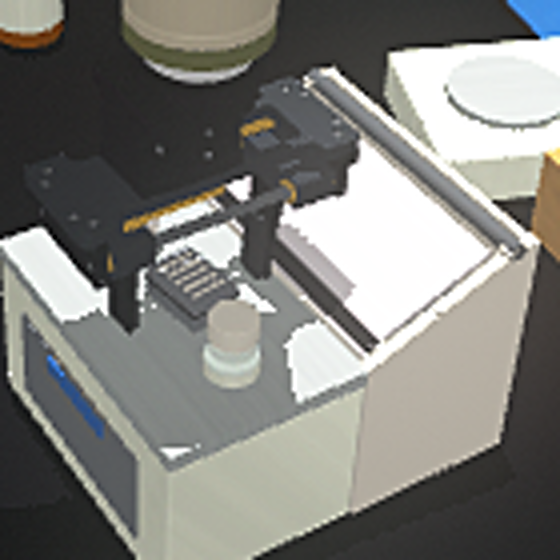

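View pics/w3.png

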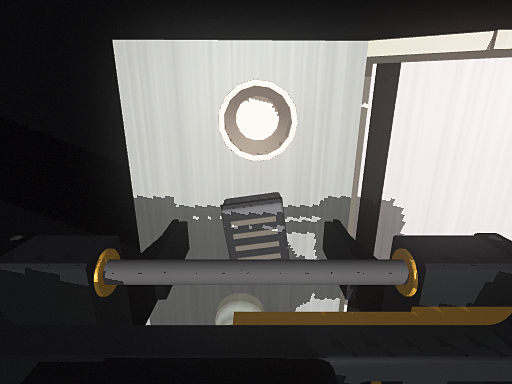

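View pics/scene3.png

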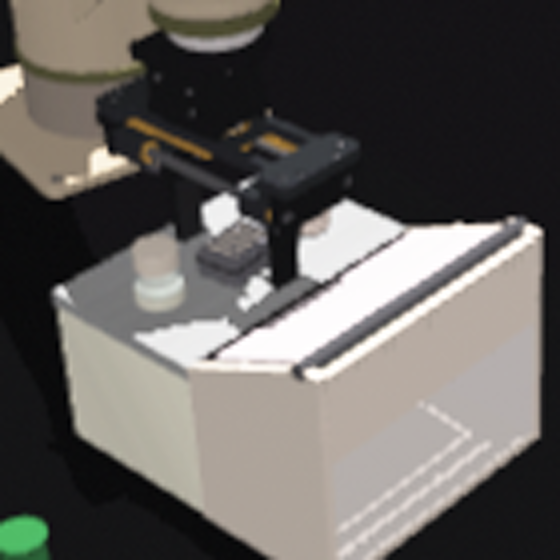

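Request:
{"name": "send_rows", "arguments": {
  "plan": [
    {"dx": 0.0097, "dy": 0.0023, "dz": 0, "yaw": 0},
    {"dx": 0.0097, "dy": 0.0023, "dz": 0, "yaw": 0},
    {"dx": 0.0078, "dy": 0.0018, "dz": 0, "yaw": 0},
    {"dx": 0.0078, "dy": 0.0018, "dz": 0, "yaw": 0},
    {"dx": 0.0078, "dy": 0.0018, "dz": 0, "yaw": 0},
    {"dx": 0.0078, "dy": 0.0018, "dz": 0, "yaw": 0},
    {"dx": 0, "dy": 0, "dz": 0, "yaw": 0}
  ]
}}

```text
clock: 4.6
position: [529.0, -116.2, 136.5]
tcp_rot: [1.037, 1.309, -1.037]
contact_force: [-0.3, -0.4, 1.2]
grip_width: 1.001
```

```bash
cat > look.py <<'E'
from h import *
import cv2,sys
k=sys.argv[1]
s=manip.read_state(); print(s["clock"],s["position"],inv(s["position"],[537.5,-112.5,.23]),s["contact_force"],s["grip_width"])
ims=[]
for n,(v,u) in {"side":(150,210),"scene":(130,150)}.items():
    a=manip.snapshot(n)[v:v+140,u:u+140,::-1]; ims.append(cv2.resize(a,(395,395),interpolation=cv2.INTER_CUBIC))
cv2.imwrite(f"pics/l{k}.png",np.hstack(ims))
cv2.imwrite(f"pics/lw{k}.png",manip.snapshot("wrist")[:,:,::-1])
E
python3 look.py 4
```

```text
4.6 [ 529.04430635 -116.23706675  136.51661833] [-9.1 -1.7] [-0.25948956 -0.37170892  1.22284941] 1.0005730324111957
```

View pics/l4.png

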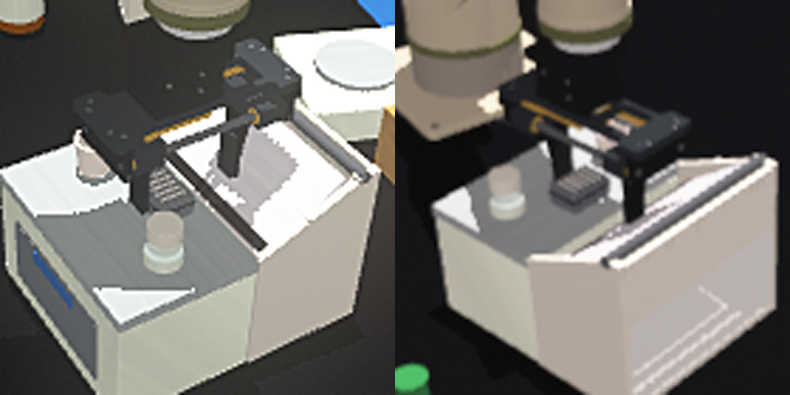

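View pics/lw4.png

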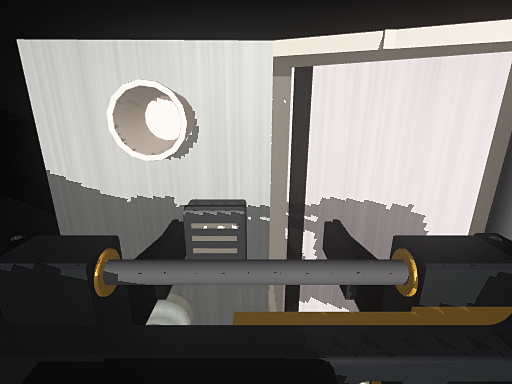

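Run:
```python
import cv2
a=cv2.imread("pics/lw4.png")[30:325,240:440]; cv2.imwrite("pics/lw4c.png",cv2.resize(a,None,fx=2,fy=2,interpolation=cv2.INTER_CUBIC))
```

```text
(no output)
```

View pics/lw4c.png

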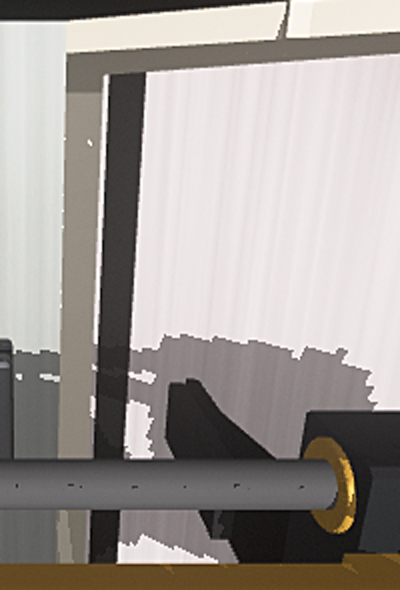

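Request:
{"name": "send_rows", "arguments": {
  "plan": [
    {"dx": 0.0068, "dy": 0.0016, "dz": 0, "yaw": 0},
    {"dx": 0.0068, "dy": 0.0016, "dz": 0, "yaw": 0},
    {"dx": 0.0068, "dy": 0.0016, "dz": 0, "yaw": 0},
    {"dx": 0.0068, "dy": 0.0016, "dz": 0, "yaw": 0},
    {"dx": 0.0039, "dy": 0.0009, "dz": 0, "yaw": 0},
    {"dx": 0.0, "dy": 0.0, "dz": 0, "yaw": 0}
  ]
}}

```text
clock: 5.35
position: [559.4, -109.1, 136.3]
tcp_rot: [1.037, 1.31, -1.037]
contact_force: [-3.1, 1.4, 0.2]
grip_width: 0.999
```

```bash
python3 look.py 5
python3 - <<'E'
import cv2
a=cv2.imread("pics/lw5.png")[30:325,120:440]; cv2.imwrite("pics/lw5c.png",cv2.resize(a,None,fx=2,fy=2,interpolation=cv2.INTER_CUBIC))
E
```

```text
5.35 [ 559.43873242 -109.11762439  136.31656415] [22.1 -1.7] [-3.10758553  1.36700119  0.18382317] 0.9987478295636764
```

View pics/l5.png

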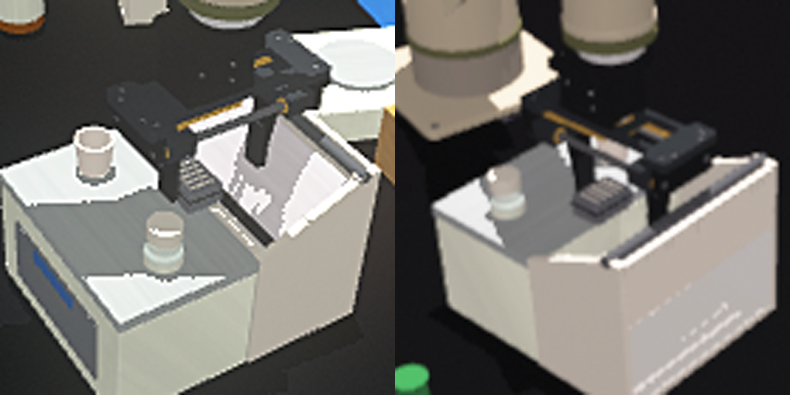

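View pics/lw5c.png

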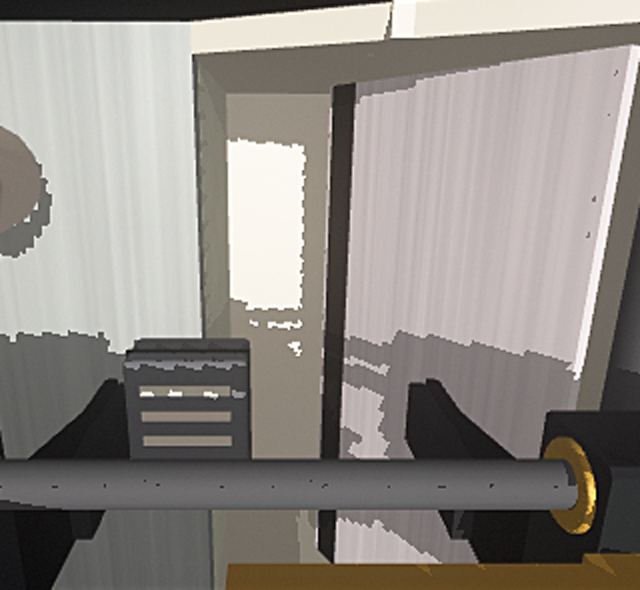

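Request:
{"name": "send_rows", "arguments": {
  "plan": [
    {"dx": 0.0029, "dy": 0.0007, "dz": 0, "yaw": 0},
    {"dx": 0.0029, "dy": 0.0007, "dz": 0, "yaw": 0},
    {"dx": 0.0019, "dy": 0.0005, "dz": 0, "yaw": 0}
  ]
}}

```text
clock: 5.8
position: [566.6, -107.5, 136.4]
tcp_rot: [1.037, 1.31, -1.038]
contact_force: [-4.9, -1.0, -0.7]
grip_width: 1.008
```

Request:
{"name": "send_rows", "arguments": {
  "plan": [
    {"dx": 0.0039, "dy": 0.0009, "dz": 0, "yaw": 0},
    {"dx": 0.0039, "dy": 0.0009, "dz": 0, "yaw": 0},
    {"dx": 0, "dy": 0, "dz": 0, "yaw": 0},
    {"dx": 0, "dy": 0, "dz": 0, "yaw": 0},
    {"dx": 0, "dy": 0, "dz": 0, "yaw": 0}
  ],
  "hand": 0.8
}}

```text
clock: 6.3
position: [575.3, -105.5, 137.2]
tcp_rot: [1.038, 1.308, -1.036]
contact_force: [-2.3, -0.9, 2.5]
grip_width: 0.801
```

```bash
python3 look.py 6
python3 - <<'E'
import cv2
a=cv2.imread("pics/lw6.png")[30:325,120:440]; cv2.imwrite("pics/lw6c.png",cv2.resize(a,None,fx=2,fy=2,interpolation=cv2.INTER_CUBIC))
E
```

```text
6.3 [ 575.25241429 -105.533036    137.2260945 ] [38.3 -1.8] [-2.31589518 -0.85028185  2.49392192] 0.8012859564504752
```

View pics/l6.png

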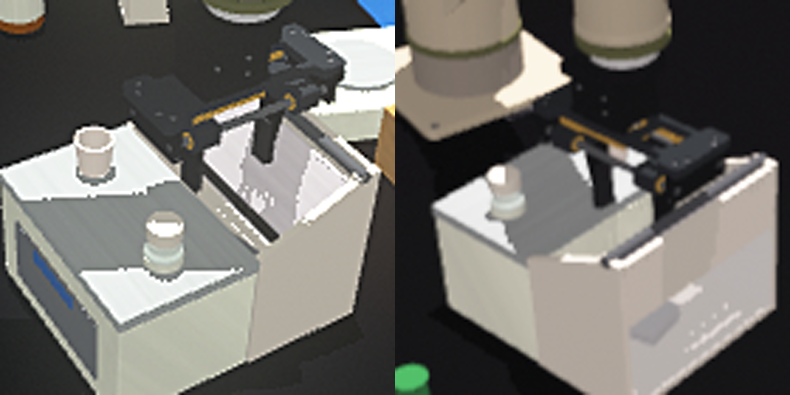

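View pics/lw6c.png

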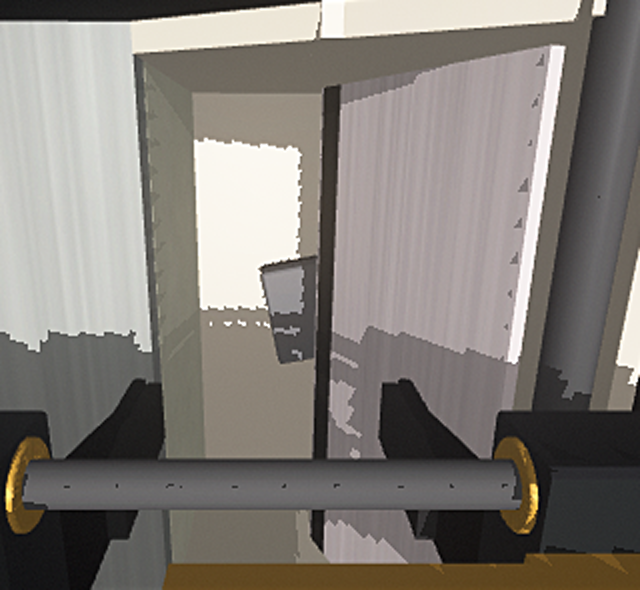

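Request:
{"name": "send_rows", "arguments": {
  "plan": [
    {"dx": -0.0058, "dy": -0.0014, "dz": 0, "yaw": 0},
    {"dx": -0.0097, "dy": -0.0023, "dz": 0, "yaw": 0},
    {"dx": -0.0097, "dy": -0.0023, "dz": 0, "yaw": 0},
    {"dx": -0.0097, "dy": -0.0023, "dz": 0, "yaw": 0},
    {"dx": -0.0097, "dy": -0.0023, "dz": 0, "yaw": 0},
    {"dx": -0.0097, "dy": -0.0023, "dz": 0, "yaw": 0},
    {"dx": -0.0097, "dy": -0.0023, "dz": 0, "yaw": 0},
    {"dx": -0.0097, "dy": -0.0023, "dz": 0, "yaw": 0}
  ]
}}

```text
clock: 7.25
position: [499.9, -123.3, 136.5]
tcp_rot: [1.037, 1.31, -1.037]
contact_force: [-0.3, 0.5, -0.6]
grip_width: 0.797
```

Request:
{"name": "send_rows", "arguments": {
  "plan": [
    {"dx": -0.0097, "dy": -0.0023, "dz": 0, "yaw": 0},
    {"dx": -0.0097, "dy": -0.0023, "dz": 0, "yaw": 0},
    {"dx": -0.0097, "dy": -0.0023, "dz": 0, "yaw": 0},
    {"dx": 0, "dy": 0, "dz": 0.01, "yaw": 0},
    {"dx": 0, "dy": 0, "dz": 0.03, "yaw": 0},
    {"dx": 0, "dy": 0, "dz": 0.04, "yaw": 0},
    {"dx": 0, "dy": 0, "dz": 0.04, "yaw": 0},
    {"dx": 0, "dy": 0, "dz": 0, "yaw": 0}
  ]
}}

```text
clock: 8.05
position: [474.2, -130.6, 262.2]
tcp_rot: [1.041, 1.303, -1.032]
contact_force: [-0.3, -1.1, -0.5]
grip_width: 0.802
```

```bash
python3 look.py 7
```

```text
8.05 [ 474.24437584 -130.55258902  262.23080075] [-65.7  -3.2] [-0.30023748 -1.06895711 -0.51336069] 0.8017326674478493
```

View pics/l7.png

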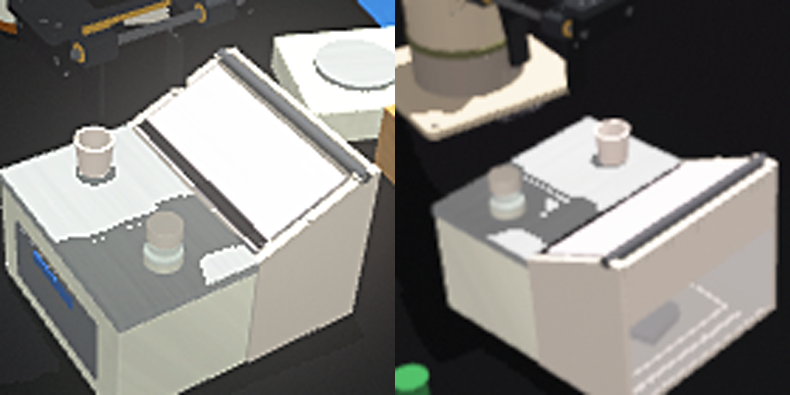

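View pics/lw7.png

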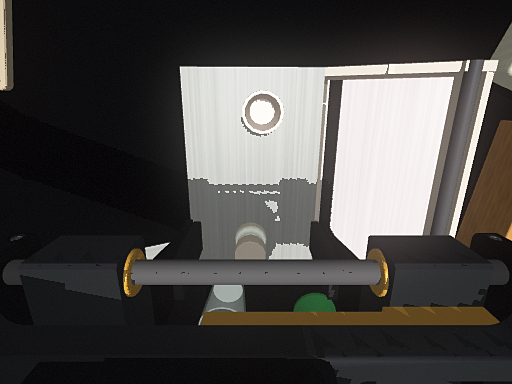

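```bash
python3 -c "
from rig import manip
print(manip.hand_in())"
```

```text
the job is handed in; nothing more can be done
None
```

The cassette is in the bin and the flap has swung shut. I handed the job in at about 8.2 s of the 32 s.

- **How it was done:** I lowered the open fingers so one stood in front of the cassette and one behind it. I then moved along the bin's x. The front finger pushed the flap open, by about 0.7 rad going by the fingertip position and your table. The rear finger pushed the cassette over the edge, ending with a slight closing of the fingers. I drew the fingers out the same way and raised them.
- **Last checks:** The scene camera shows the cassette lying on the bin floor through the window. The side and wrist pictures show the flap shut, and the jar and cup upright where they stood. The fingers were about 130 mm above the ledge and touching nothing. The highest contact force I read was about 5 N, taken at the ends of moves.
- **Disagreement:** My first estimates of the cassette position from the two fixed cameras differed by about 9 mm. I used a close wrist-camera view instead, which matched the known sizes to about 2 mm. No later check failed.

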